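Set out the tasting board and the cheese under the dome

TASK

Set out the tasting: stand the white goat cheese brick from the round wooden board in the square recess of the beech board, the white half wheel beside it in the long recess, and lay the tongs in the groove along the board's other edge. Stand the yellow cheese cube from the round board in the middle of the round cloche base and close the glass dome over it, fully down and level. All the cheeses stand flat and upright as they did; do not tip the dome over, and leave the small brown tomme beside the goat brick and the orange cheeses at the right where they are.

Things in the scene. Friction and masses are not known exactly. Their poses are not given: they have to be found in the camera images.
- goat_centre (a point): Centre, half-way up, of the white goat cheese brick: an off-white soft-edged block 62 x 61 mm and 62 mm high, loose, about 0.15 kg. It starts on a round wooden board whose top lies 18 mm above the counter. z up, x and y square to its sides; grasp across either pair of sides (62 mm). Larger than the yellow cube.
- cube_centre (a point): Centre, half-way up, of the yellow cheese cube: pale yellow, sharp-edged, 48 mm (its x) by 50 mm (its y), 50 mm high, loose, about 0.11 kg. It starts on the same round board, top 18 mm above the counter. z up.
- half_centre (a point): Centre, half-way up, of the white half wheel: a half-round of white rind cheese, 127 mm long (along its x) by 64 mm across (along its y: flat cut face on one side, round rind on the other), 50 mm high, loose, about 0.2 kg, lying flat on the counter. z up. Grasp across the 64 mm at the middle of its length.
- tongs_centre (a point): Centre, half-way up, of the serving tongs: rigid, closed, black grips and steel ends, 164 mm long (along its y), 33 mm wide (along its x), 18 mm high, loose, 0.07 kg, lying flat on the counter. z up. Grasp across the 33 mm at the middle.
- dome_knob (a point): Middle of the wooden knob on top of the clear glass dome: the straight part of the knob is a cylinder 30 mm in diameter and 21 mm high centred on this point; the knob's top is 14 mm above it, the glass 23 mm below it and the dome's open rim 109 mm below it. The glass is 132 mm in diameter outside and 124 mm inside at the rim, with 64 mm of free height inside, above the rim; 0.40 kg, loose, standing on its rim on the counter. z is the dome's axis, upward.
- tasting_board: Light beech board with dark slate-lined recesses, fixed, 156 mm (x) by 250 mm (y), 22 mm thick; origin on its underside, below its centre; z up. Routed in its top, in this frame (mm): square recess 76 x 76, centre x -31, y +78, floor at z 12; long recess 78 (x) by 141 (y), centre x -31, y -45.5, floor at z 12; tongs groove 47 (x) by 180 (y), centre x +46, y 0, floor at z 17. Each recess is 12 to 16 mm longer and wider than the thing that belongs in it.
- cloche_base: Round light wooden base of the dome with a dark slate middle, fixed, 176 mm in diameter; origin on its underside, at its centre; z up. A flat ledge at z 12 mm carries the dome's rim; the raised middle (flat top 106 mm in diameter at z 19 mm, 114 mm at its foot) fits inside the rim with about 5 mm all round and carries the cheese.
- brown_tomme: Small brown round cheese, 86 mm in diameter and 59 mm high, loose, on the round board beside the goat brick and the cube; origin at the centre of its underside. To be left alone.
- orange_ball: Orange waxed round cheese (of the two at the right, the one nearer the work and farther from the counter's front edge), about 132 mm in diameter and 71 mm high, loose on the counter at the right, near the board or the cloche base; origin at the centre of its underside. To be left alone.

How it is judged:
By the outcome, as a careful person would: the job done as asked, in the order asked, and still so for the second after the job is handed in, with the robot touching nothing.
It also fails if it takes over 122 s, if anything falls off the work surface, if the arm or the gripper's body presses on something with over 40 N, if the wrist force passes 120 N, or if a joint passes its speed limit or range.

ROBOT

A 6-joint arm with a two-finger parallel gripper is mounted at the origin on a cart in front of the work surface, level with it; the furniture and walls round the work are solid. World frame = base frame: x ahead of the robot, y to its left, z up, the work surface at z = 0. Lengths are in mm, angles in rad, forces in N, time in s.
With the tool pointing down it reaches from about 300 to 875 mm from the base axis. Payload 4.2 kg.
Tool frame: the origin (TCP) lies at the very end of the fingers, on their centre line; the grasp point (between the pads) lies 19 mm behind it; z points along the fingers, y is the direction in which the jaws open and shut (so a half turn about z gives the same grasp; the last joint's range is limited). The gripper opens to 85 mm and grips with 20 to 120 N. Pads are 22 mm wide; open, the fingers measure 114 mm over their backs; the gripper's body (76 mm by 85 mm) begins 54 mm behind the grasp point. The pads swing forward as they close: fully open they stand 13 mm farther back than shut.
Start: joints at [1.086, 0.32, 1.565, -0, 1.257, -0.02], TCP at [257.744, 514.013, 231.338] pointing down, gripper open.
Joint ranges: [-3.11, 3.11], [-0.84, 2.01], [0.21, 2.61], [-1.34, 4.49], [0.05, 2.63], [-2.56, 2.56]. Speed limits (rad/s): [2.57, 2.57, 3.14, 3.14, 3.14, 3.14].

INTERFACE

Orientations are given as a unit quaternion [x, y, z, w].
In Python, from cell import ctrl, snapshot, camera_info, spotter gives the robot as it stands. The module is installed in compiled form; this text tells all that it offers. Calls block until the motion is done:
- ctrl.reach(position, orientation): joint-space move of the TCP to a pose.
- ctrl.servo_line(position, frame=None, max_speed=150): straight line of the TCP; frame=None keeps the orientation; max_speed is the mean speed in mm/s.
- ctrl.move_j(angles): joint-space move.
- ctrl.gripper_to(opening, f_grip=None): opening from 0.0 (shut) to 1.0 (fully open); f_grip is the grip in N (None keeps the last); returns when the fingers have stopped.
- ctrl.hold(seconds).
- ctrl.inverse_kinematics(position, orientation): joint angles nearest the present ones, or None.
- snapshot(name): name is "scene" or "top" or "wrist"; returns (picture, depth): 400x640x3 uint8, red, green, blue; 400x640 float32, mm along the optical axis (not along the pixel's ray), 0 where there is no reading.
- camera_info(name): a dict with "K" (3x3 intrinsics, pixels), "world_to_cam" (4x4, takes a point from world to camera coordinates). Camera axes: x right, y down, z forward; pixel columns grow to the right and rows downward; lengths in mm; the calibration is good to about 2 mm. A picture is of the moment at which its call begins: read the wrist's pose just before it. camera_info takes no time and is no camera call; for the wrist camera it gives the pose at the moment of the call.
A pose or a line that the arm cannot do raises ctrl.Unreachable and nothing moves.
- ctrl.finish_job(): hands the job in, once; it reports no verdict.
Trained networks look in the newest picture that a camera, given by its name, has taken for a name from the list of things; names that differ only in an ending like _2 or _b are one class to them, and where a whole thing is asked for, a point or a joint stands for the part that bears it (a point fixed in the world has none). Each returns a list of dicts, best first, with "confidence" (0 to 1); they miss things now and then, are a little off and sometimes report something else, mostly with a low value. They report only what shows in the picture. A call takes as long as a camera call.
- spotter.find_in(label, camera): "position" ([x, y, z] in mm, in the coordinates of the camera as it stood for that picture, good to about 4 mm: the middle of the surface that is visible of it).
- spotter.regions_of(label, camera): "region" (400x640 bool, what is visible of it).
Readings, each from a call of its own:
- ctrl.get_clock(): time.
- ctrl.get_joint_positions(): joint angles.
- ctrl.get_joint_velocities(): joint speeds.
- ctrl.get_effort(): joint torques, N m.
- ctrl.get_position(): TCP position.
- ctrl.get_tcp_rot(): TCP orientation.
- ctrl.get_ft_force(): force on the tool from outside, world axes, zero at the start.
- ctrl.get_moment(): the same for the moment, N m.
- ctrl.get_gripper_width(): opening from 0.0 (shut) to 1.0 (fully open).
Only numpy, scipy, OpenCV 4.12 (cv2) and the standard library are available. Lean on these libraries where they do the work, as an engineer would, in place of code of your own. Each camera call takes 0.05 s, during which the arm holds its last target.

## Working session

There is one attempt and no reset: what is moved stays moved. The work goes in short steps, each a Python script; the robot and the scene stay as the last script left them, time stands still between calls to the robot, and variables do not carry over. Pictures are saved under pics/ and viewed, and the job is handed in when it is done.

```bash
mkdir -p pics; ls
python3 - <<'E'
from cell import ctrl,snapshot,camera_info
import cv2,numpy as np
for n in("scene","top","wrist"):
    p,d=snapshot(n); cv2.imwrite(f"pics/{n}0.png",p[:,:,::-1]); np.save(f"pics/{n}0.npy",d)
    c=camera_info(n); print(n,np.round(c["K"],1).tolist(),np.round(c["world_to_cam"],3).tolist())
print(ctrl.get_clock(),ctrl.get_tcp_rot())
E
```

```text
pics
scene [[459.5, 0.0, 314.9], [0.0, 459.5, 201.6], [0.0, 0.0, 1.0]] [[0.566, -0.824, -0.023, -342.113], [-0.407, -0.256, -0.877, 284.576], [0.717, 0.506, -0.48, 1066.577], [0.0, 0.0, 0.0, 1.0]]
top [[395.0, 0.0, 318.1], [0.0, 395.0, 201.1], [0.0, 0.0, 1.0]] [[0.03, -1.0, -0.002, -33.639], [-0.972, -0.028, -0.233, 552.504], [0.233, 0.009, -0.973, 1110.426], [0.0, 0.0, 0.0, 1.0]]
wrist [[303.3, 0.0, 311.7], [0.0, 303.3, 194.4], [0.0, 0.0, 1.0]] [[0.447, 0.894, -0.001, -574.86], [0.855, -0.427, 0.295, -38.133], [0.263, -0.133, -0.956, 379.241], [0.0, 0.0, 0.0, 1.0]]
0.15 [ 2.30317203e-01  9.73115379e-01 -6.46069724e-04 -1.65260145e-04]
```

View pics/top0.png

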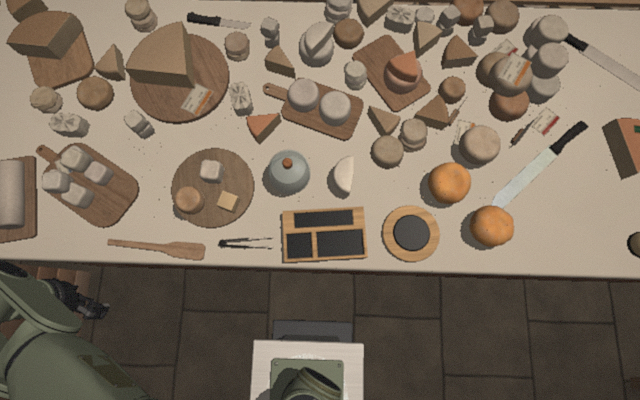

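View pics/scene0.png

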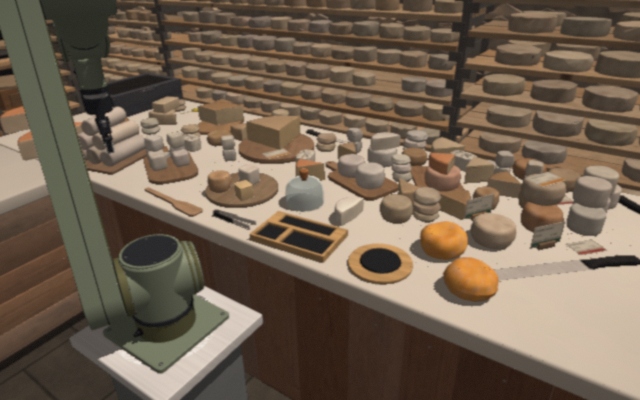

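View pics/wrist0.png

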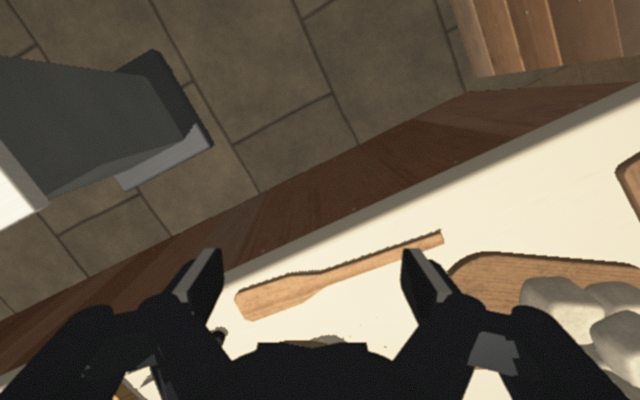

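The top view shows these objects, by pixel:
- goat brick (211,170)
- yellow cube (228,202)
- tomme (188,201)
- dome knob (288,162)
- half wheel (344,177)
- tongs (245,243)
- beech board (324,235), with its groove on the far side
- cloche base (411,233)
- orange ball (449,183)

Next I'll get numbers for these.

```bash
cat > h.py <<'E'
from cell import ctrl,snapshot,camera_info,spotter
import cv2,numpy as np
from scipy.spatial.transform import Rotation as R
def inv(c): return np.linalg.inv(np.array(c["world_to_cam"]))
def cloud(d,c):
    K=np.array(c["K"]);v,u=np.mgrid[0:400,0:640]
    P=np.stack([(u-K[0,2])/K[0,0]*d,(v-K[1,2])/K[1,1]*d,d],-1)
    T=inv(c); return P@T[:3,:3].T+T[:3,3]
def proj(p,c):
    W=np.array(c["world_to_cam"]);q=W[:3,:3]@p+W[:3,3];K=np.array(c["K"]);q=K@q;return q[:2]/q[2]
def quat(yaw):  # tool down, tool y (jaw axis) at angle yaw from world +y
    # columns: x,y,z tool
    y=np.array([-np.sin(yaw),np.cos(yaw),0]);z=np.array([0,0,-1.]);x=np.cross(y,z)
    return R.from_matrix(np.stack([x,y,z],1)).as_quat()
L=["goat_centre","cube_centre","half_centre","tongs_centre","dome_knob","tasting_board","cloche_base","brown_tomme","orange_ball"]
E
python3 - <<'E'
from h import *
for n in("top","scene"):
    p,d=snapshot(n);c=camera_info(n);P=cloud(d,c);T=inv(c)
    for l in L:
        for r in spotter.find_in(l,n)[:2]:
            print(n,l,round(r["confidence"],2),np.round(T[:3,:3]@r["position"]+T[:3,3]))
        if n=="top":
          for r in spotter.regions_of(l,n)[:1]:
            m=r["region"]&(d>0);Q=P[m];zt=np.percentile(Q[:,2],95)
            t=Q[np.abs(Q[:,2]-zt)<8]
            (cx,cy),(w,h),a=cv2.minAreaRect(t[:,:2].astype(np.float32))
            print("   reg",m.sum(),"top z",round(zt,1),"rect",np.round([cx,cy,w,h,a],1))
print(ctrl.get_clock())
E
```

```text
top goat_centre 0.62 [633. 302.  78.]
   reg 509 top z 81.9 rect [638.6 310.5  58.   58.9  83.1]
top cube_centre 0.76 [541. 246.  69.]
   reg 343 top z 71.2 rect [545.9 252.7  49.8  47.7  71.4]
top half_centre 0.67 [641. -94.  50.]
   reg 605 top z 53.4 rect [647.8 -91.9  59.  117.2  80.9]
top tongs_centre 0.53 [430. 222.  12.]
   reg 232 top z 19.5 rect [430.3 199.7  31.  160.7   2.6]
top dome_knob 0.91 [640.  73.  77.]
   reg 1501 top z 116.9 rect [652.3  75.5  28.1  26.9  37.8]
top tasting_board 0.82 [462. -41.  21.]
   reg 4081 top z 24.1 rect [463.2 -38.7 154.9 249.8   5. ]
top cloche_base 0.94 [ 472. -305.   11.]
   reg 2535 top z 21.8 rect [ 473.2 -304.3  169.2  165.5   30.5]
top brown_tomme 0.55 [544. 367.  73.]
   reg 694 top z 78.1 rect [547.2 370.2  73.5  75.5   0.8]
top orange_ball 0.7 [ 620. -411.   63.]
   reg 1415 top z 71.4 rect [ 627.6 -417.6   99.2  115.9   48.7]
scene goat_centre 0.67 [421. 192.   9.]
scene goat_centre 0.62 [625. 292.  63.]
scene cube_centre 0.78 [537. 238.  48.]
scene half_centre 0.81 [ 631. -109.   40.]
scene tongs_centre 0.83 [422. 192.  10.]
scene dome_knob 0.76 [615.  53.  56.]
scene tasting_board 0.9 [452. -48.  18.]
scene cloche_base 0.74 [ 459. -313.   10.]
scene brown_tomme 0.84 [530. 350.  57.]
scene orange_ball 0.69 [ 593. -429.   56.]
1.6
```

Top-camera heights match the known sizes, running about 2 mm high. I'll refine with close wrist views.

```bash
cat >> h.py <<'E'
def measure(n,labels,save=None,out=True):
    c=camera_info(n);p,d=snapshot(n);P=cloud(d,c);T=inv(c);im=p[:,:,::-1].copy();res={}
    for l in labels:
        rs=spotter.regions_of(l,n)
        if not rs: print(l,"none");continue
        m=rs[0]["region"]&(d>0);Q=P[m];zt=np.percentile(Q[:,2],90)
        t=Q[np.abs(Q[:,2]-zt)<6]
        (cx,cy),(w,h),a=cv2.minAreaRect(t[:,:2].astype(np.float32))
        res[l]=(cx,cy,w,h,a,zt)
        if out: print(n,l,round(rs[0]["confidence"],2),m.sum(),"top z",round(zt,1),"rect",np.round([cx,cy,w,h,a],1))
        cs,_=cv2.findContours(m.astype(np.uint8),0,2);cv2.drawContours(im,cs,-1,(0,0,255),1)
        u=proj(np.array([cx,cy,zt]),c);cv2.circle(im,tuple(int(x) for x in u),3,(255,0,0),-1)
    if save: cv2.imwrite("pics/"+save,im)
    return res
E
python3 - <<'E'
from h import *
c=camera_info("wrist");T=inv(c);q=R.from_quat(ctrl.get_tcp_rot());p=ctrl.get_position()
o=q.inv().apply(T[:3,3]-p);zc=q.inv().apply(T[:3,2]);print("cam in tool",o.round(1),zc.round(3))
def aim(x,y,z,yaw):  # put optical axis ground-hit (z=50) at x,y
    Rq=R.from_quat(quat(yaw));dz=Rq.apply(zc);oc=Rq.apply(o)
    cz=z+oc[2];s=(cz-50)/-dz[2]
    return np.array([x,y,50])-s*dz-oc+np.array([0,0,z+oc[2]-50+s*dz[2]-0])*0, s
for nm,x,y in(("A",610,300),("B",620,0),("C",470,60),("D",470,-300)):
  for yaw in(0,np.pi):
    t,s=aim(x,y,260,yaw);t[2]=260
    print(nm,yaw,t.round(),round(s),ctrl.inverse_kinematics(t,quat(yaw)))
E
```

```text
cam in tool [  75.8    0.4 -142.3] [-0.295  0.     0.956]
A 0 [577. 299. 260.] 369 [ 4.60930325e-01  4.26294003e-01  1.32792538e+00 -4.44089210e-16
  1.38737327e+00 -1.10986600e+00]
A 3.141592653589793 [643. 301. 260.] 369 [ 4.21117863e-01  5.28153135e-01  1.15831898e+00 -4.44089210e-16
  1.45512054e+00  1.99191419e+00]
B 0 [587.  -1. 260.] 369 [-2.05067882e-02  3.23025454e-01  1.48674867e+00 -4.44089210e-16
  1.33181853e+00 -1.59130312e+00]
B 3.141592653589793 [653.   1. 260.] 369 [-1.67890633e-02  4.30677152e-01  1.32088464e+00 -4.44089210e-16
  1.39003087e+00  1.55400726e+00]
C 0 [437.  59. 260.] 369 [ 1.09116832e-01  8.75101630e-02  1.79412643e+00 -4.44089210e-16
  1.25995606e+00 -1.46167950e+00]
C 3.141592653589793 [503.  61. 260.] 369 [ 9.71103968e-02  1.93390873e-01  1.66582061e+00 -4.44089210e-16
  1.28238117e+00  1.66790672e+00]
D 0 [ 437. -301.  260.] 369 [-6.23959758e-01  2.31961880e-01  1.61500528e+00 -4.44089210e-16
  1.29462550e+00 -2.19475608e+00]
D 3.141592653589793 [ 503. -299.  260.] 369 [-5.56778535e-01  3.19963278e-01  1.49124566e+00 -4.44089210e-16
  1.33038372e+00  1.01401779e+00]
```

Run:
```python
from h import *
q=quat(np.pi)
ctrl.reach([470,220,280],q); print(ctrl.get_clock())
measure("wrist",["goat_centre","cube_centre","tongs_centre","dome_knob","brown_tomme","tasting_board"],"w1.png")
ctrl.reach([470,-160,280],q); print(ctrl.get_clock())
measure("wrist",["half_centre","tasting_board","cloche_base","dome_knob","orange_ball"],"w2.png")
print(ctrl.get_clock())
```

```text
3.35
wrist goat_centre 0.68 2655 top z 79.4 rect [6.245e+02 3.138e+02 3.220e+01 5.820e+01 1.000e-01]
cube_centre none
wrist tongs_centre 0.76 1495 top z 17.6 rect [429.1 201.6  32.1 161.4   4. ]
wrist dome_knob 0.67 6595 top z 85.0 rect [620.8  79.2  94.1  38.5  90. ]
wrist brown_tomme 0.76 4898 top z 76.5 rect [549.5 371.5  76.7  73.1  29.2]
wrist tasting_board 0.68 22135 top z 22.0 rect [463.6 -37.1 156.5 251.6   5.2]
5.1167
wrist half_centre 0.92 2938 top z 50.5 rect [618.3 -89.7  60.2  61.6  89.9]
wrist tasting_board 0.74 21566 top z 22.1 rect [463.2 -36.6 156.4 250.9   5.1]
wrist cloche_base 0.81 12950 top z 19.2 rect [ 476.5 -304.2  162.8  162.3   19.8]
wrist dome_knob 0.65 7384 top z 84.9 rect [6.212e+02 7.660e+01 3.740e+01 9.480e+01 4.000e-01]
wrist orange_ball 0.88 9011 top z 67.7 rect [ 6.112e+02 -4.149e+02  6.820e+01  1.097e+02  1.000e-01]
5.4167
```

View pics/w1.png

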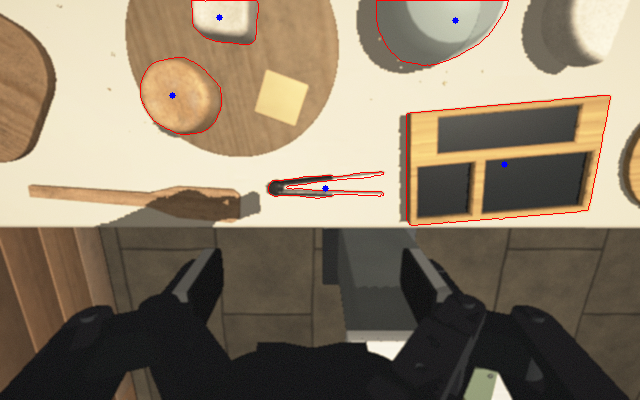

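View pics/w2.png

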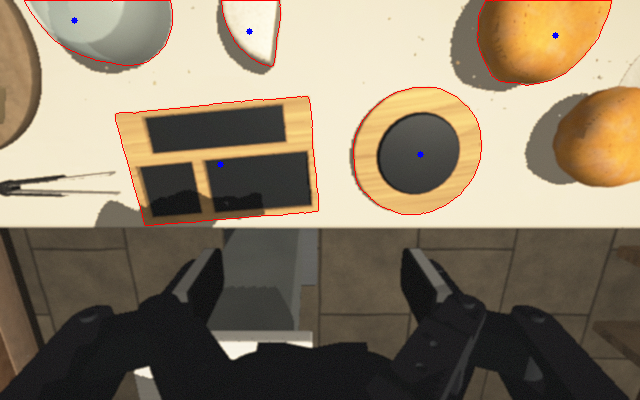

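w1 and w2 show the board, base and tongs completely. The goat, cube, half wheel and dome are cut off by the top edge, so I need one view further out.

Run:
```python
from h import *
q=quat(np.pi)
c=camera_info("wrist");p,d=snapshot("wrist");P=cloud(d,c)
# base: circle fit of region boundary/ points, and slate
m=spotter.regions_of("cloche_base","wrist")[0]["region"]&(d>0)
Q=P[m]
for lo,hi in((9,15),(16.5,22)):
    t=Q[(Q[:,2]>lo)&(Q[:,2]<hi)][:,:2].astype(np.float32)
    print("base",lo,cv2.minEnclosingCircle(t),len(t), Q[(Q[:,2]>lo)&(Q[:,2]<hi)][:,2].mean())
ctrl.reach([570,130,280],q); print(ctrl.get_clock())
measure("wrist",["goat_centre","cube_centre","half_centre","dome_knob","brown_tomme"],"w3.png")
c=camera_info("wrist");p,d=snapshot("wrist");P=cloud(d,c)
np.savez("pics/w3.npz",P=P,p=p,d=d)
m=(P[...,2]>93)&(P[...,2]<140)&(d>0)&(np.hypot(P[...,0]-650,P[...,1]-76)<60)
t=P[m];print("knob",len(t),t.mean(0),t.min(0),t.max(0))
print(ctrl.get_clock())
```

```text
base 9 ((475.6097717285156, -301.9338073730469), 87.53340911865234) 7575 11.66184938120147
base 16.5 ((476.304931640625, -301.403076171875), 54.79635238647461) 5012 18.65381430819717
6.6917
wrist goat_centre 0.95 3774 top z 80.1 rect [639.4 313.   58.4  59.2  83.6]
wrist cube_centre 0.7 2175 top z 68.9 rect [547.7 256.1  50.3  48.1  70.3]
wrist half_centre 0.6 5714 top z 50.3 rect [649.  -88.9  59.9 118.9  87. ]
wrist dome_knob 0.6 10256 top z 86.7 rect [654.8  79.2  91.6  92.2  34.5]
wrist brown_tomme 0.92 4381 top z 76.4 rect [548.7 371.3  73.6  74.6  88.3]
knob 844 [654.16293811  79.69620363 120.74491933] [640.00227097  63.62220041  99.50388499] [668.08948808  93.09288846 124.90390878]
7.0417
```

View pics/w3.png

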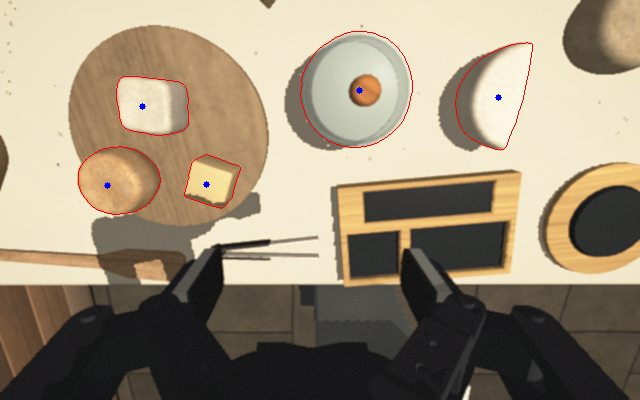

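Run:
```python
from h import *
z=np.load("pics/w3.npz");P=z["P"];d=z["d"]
m=(P[...,2]>44)&(d>0)&(np.hypot(P[...,0]-649,P[...,1]+89)<80)
Q=P[m];xs=np.arange(590,712,6)
print(Q.min(0),Q.max(0))
lo=np.array([[x,Q[abs(Q[:,0]-x)<3][:,1].min(),Q[abs(Q[:,0]-x)<3][:,1].max()] for x in xs if (abs(Q[:,0]-x)<3).any()])
print(lo.round(1).tolist())
k=lo[2:-2];print("flat slope deg",np.degrees(np.arctan(np.polyfit(k[:,0],k[:,1],1)[0])))
# side face visible: all points z 5..44 near
# tongs
c=None
m=(P[...,2]>6)&(P[...,2]<22)&(d>0)&(abs(P[...,0]-430)<40)&(abs(P[...,1]-201)<100)
Q=P[m]
for y in range(115,290,12):
    t=Q[abs(Q[:,1]-y)<5]
    if len(t): print(y,len(t),t[:,0].min().round(1),t[:,0].max().round(1),t[:,2].max().round(1))
```

```text
[ 587.44423077 -120.23058364   44.00535111] [708.23064446 -58.23832405  52.60251177]
[[590.0, -110.2, -94.0], [596.0, -111.6, -83.9], [602.0, -112.6, -76.6], [608.0, -113.0, -71.8], [614.0, -114.4, -66.7], [620.0, -114.9, -64.4], [626.0, -115.9, -61.7], [632.0, -117.9, -60.1], [638.0, -119.3, -58.9], [644.0, -120.2, -58.9], [650.0, -119.4, -58.8], [656.0, -119.8, -58.2], [662.0, -120.1, -60.1], [668.0, -119.6, -62.1], [674.0, -119.7, -62.5], [680.0, -119.7, -66.3], [686.0, -119.5, -70.2], [692.0, -119.5, -75.5], [698.0, -119.8, -82.6], [704.0, -119.3, -90.0], [710.0, -118.3, -108.7]]
flat slope deg -4.178948148921274
115 1 418.9 418.9 14.6
127 59 417.7 450.5 18.1
139 63 417.8 449.2 18.3
151 58 419.3 448.0 18.2
163 60 419.2 446.4 17.7
175 62 419.1 445.0 17.7
187 61 419.8 443.5 18.3
199 91 416.7 445.9 18.9
211 89 416.5 445.2 18.9
223 86 416.5 443.1 19.1
235 86 418.6 441.6 19.3
247 86 418.7 440.4 19.0
259 98 418.3 438.9 19.2
271 22 435.5 438.5 16.0
283 2 434.4 436.4 9.5
```

Run:
```python
from h import *
c=camera_info("wrist")
p,d=snapshot("wrist")
r=spotter.regions_of("half_centre","wrist")[0]["region"]
K=np.array(c["K"]);T=inv(c);out=[]
for v in range(45,150,5):
    us=np.where(r[v])[0]
    if len(us)<2: continue
    ray=T[:3,:3]@np.linalg.solve(K,[us.max()+.5,v,1]);s=(48-T[2,3])/ray[2]
    g=T[:3,3]+s*ray; out.append(g[:2])
out=np.array(out);print(out.round(1).tolist())
k=out[2:-2];f=np.polyfit(k[:,0],k[:,1],1);print("deg",np.degrees(np.arctan(f[0])))
print(np.degrees(np.arctan(np.polyfit(k[:10,0],k[:10,1],1)[0])),np.degrees(np.arctan(np.polyfit(k[10:,0],k[10:,1],1)[0])))
im=cv2.resize(p[20:170,430:560,::-1],None,fx=4,fy=4,interpolation=cv2.INTER_CUBIC);cv2.imwrite("pics/half.png",im)
```

```text
[[704.7, -120.0], [699.6, -121.1], [694.4, -121.1], [689.2, -119.9], [683.9, -121.0], [678.6, -121.0], [673.3, -121.0], [667.9, -121.0], [662.5, -121.0], [657.0, -121.0], [651.4, -121.0], [645.8, -120.9], [640.2, -119.8], [634.5, -118.5], [628.7, -117.3], [622.9, -117.3], [617.0, -116.1], [611.1, -114.8], [605.1, -114.8], [599.1, -113.5], [593.0, -112.2]]
deg -4.060310167479585
0.36197912398870596 -8.251594949623296
```

View pics/half.png

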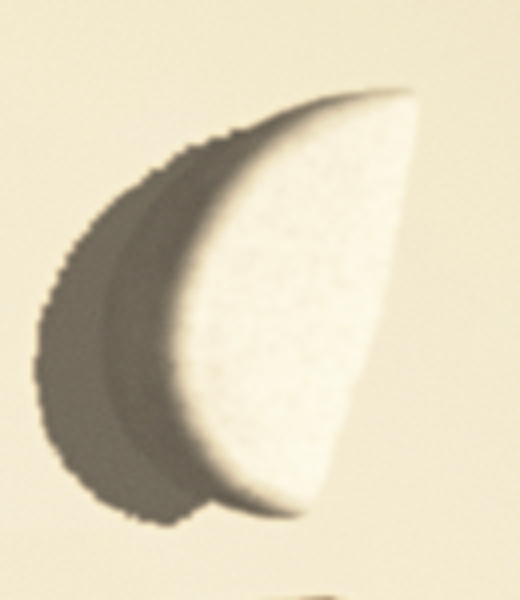

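w3 gives the goat centre as (639,313) at yaw -6.4°, the cube as (548,256) at -19.7°, the half wheel as (649,-89) at about -4°, and the knob near (654,79). Sizes and heights fit what was given. I'll start with the goat.

```bash
cat >> h.py <<'E'
BX,BY,BA=463.4,-36.9,np.radians(5.15)
def brd(x,y): return BX+x*np.cos(BA)-y*np.sin(BA), BY+x*np.sin(BA)+y*np.cos(BA)
def pick(x,y,z,yaw,f=40,op=1.0,up=180):
    q=quat(yaw);ctrl.gripper_to(op)
    ctrl.reach([x,y,up],q);ctrl.servo_line([x,y,z],max_speed=150)
    w=ctrl.gripper_to(0,f_grip=f);print("grip",ctrl.get_gripper_width()*85,ctrl.get_position().round(1) if hasattr(ctrl.get_position(),'round') else ctrl.get_position())
    ctrl.servo_line([x,y,up],max_speed=150);print("lifted",ctrl.get_gripper_width()*85,np.round(ctrl.get_ft_force(),1),ctrl.get_clock())
def place(x,y,z,yaw,op,up=180):
    q=quat(yaw);ctrl.reach([x,y,up],q);ctrl.servo_line([x,y,z+15],max_speed=150);ctrl.servo_line([x,y,z],max_speed=40)
    print("down",np.round(ctrl.get_ft_force(),1));ctrl.gripper_to(op);ctrl.hold(0.2)
    ctrl.servo_line([x,y,up],max_speed=150);print(ctrl.get_clock())
E
python3 - <<'E'
from h import *
pick(639.4,313,36,np.radians(-6.4),40)
p,d=snapshot("wrist");cv2.imwrite("pics/g1.png",p[:,:,::-1])
E
```

```text
grip 56.56305353323047 [640.2 313.2  37.3]
lifted 56.89874275656838 [ 0.2  0.1 -1.2] 12.325
```

View pics/g1.png

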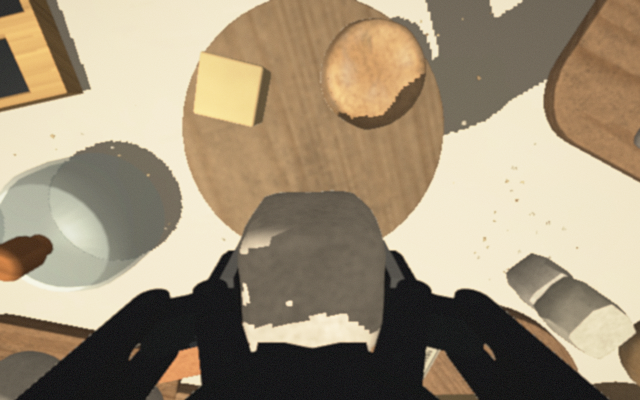

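The goat brick is held square, with the force matching its weight. The cube and tomme are undisturbed. I'll place it now.

Run:
```python
from h import *
x,y=brd(-31,78);print(x,y)
place(x,y,31,BA,0.95)
ctrl.reach([540,-85,200],quat(np.pi-np.radians(4)))
measure("wrist",["goat_centre","half_centre","tasting_board"],"g2.png");print(ctrl.get_clock())
```

```text
425.52359267981495 38.00245502328635
down [-0.4  0.7 -0.9]
16.9583
wrist goat_centre 0.87 1092 top z 73.1 rect [432.6  30.1  71.   37.3  41.1]
wrist half_centre 0.77 7164 top z 50.4 rect [643.3 -89.2  60.4 107.2  84.1]
wrist tasting_board 0.96 23941 top z 22.1 rect [463.  -37.  157.8 250.4   5.2]
19.7417
```

View pics/g2.png

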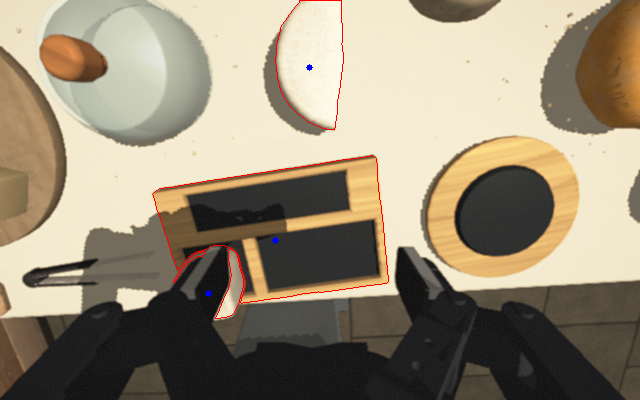

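The goat stands in the square recess, with its top at 73 mm (expected 74). Next is the half wheel, whose flat face is at a yaw of about -4.5°.

Run:
```python
from h import *
pick(648.5,-89.3,16,np.radians(-4.5),50)
x,y=brd(-31,-45.5);print(x,y)
ctrl.reach([x,y,180],quat(BA-np.pi/2))
p,d=snapshot("wrist");cv2.imwrite("pics/h1.png",p[:,:,::-1])
p,d=snapshot("top");cv2.imwrite("pics/h1t.png",cv2.resize(p[140:280,240:440,::-1],None,fx=4,fy=4))
```

```text
grip 59.93127398769387 [649.3 -89.6  17.4]
lifted 59.99554545444231 [-0.9 -0.1 -2.7] 25.425
436.6093815596859 -84.99898921584008
```

View pics/h1.png

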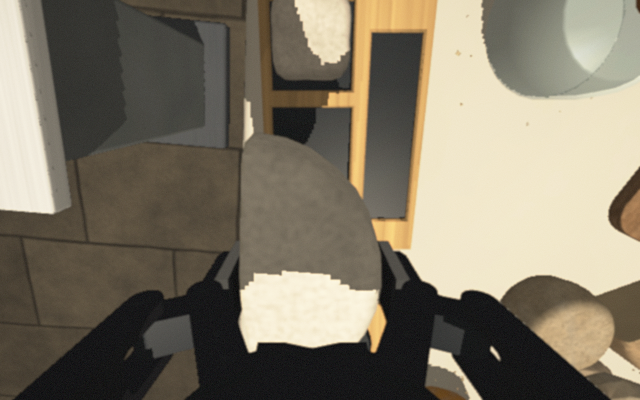

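View pics/h1t.png

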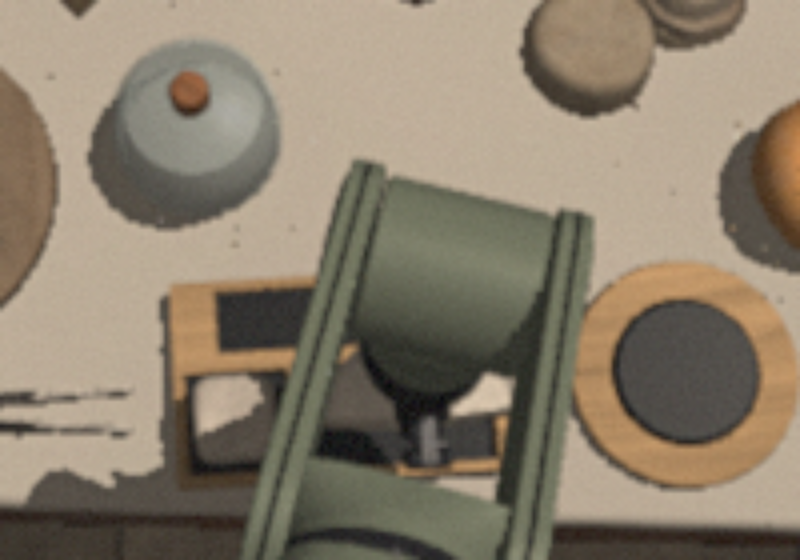

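Run:
```python
from h import *
c=camera_info("wrist");pos=np.array(ctrl.get_position());q=R.from_quat(ctrl.get_tcp_rot());p,d=snapshot("wrist");P=cloud(d,c)
L_=q.inv().apply((P.reshape(-1,3)-pos)).reshape(P.shape)
m=(d>0)&(abs(L_[...,1])<36)&(L_[...,2]<0)&(L_[...,2]>-50)&(L_[...,0]>12)
t=L_[m];print(len(t),t.min(0),t.max(0), np.percentile(t[:,2],[5,50,95]))
for x in range(15,70,5):
    s=t[abs(t[:,0]-x)<2.5]
    if len(s): print(x,s[:,1].min().round(1),s[:,1].max().round(1),np.median(s[:,2]).round(1))
```

```text
14692 [ 12.00325834 -35.96467748 -49.97893986] [62.93857379 35.98541665 -0.21428271] [-33.15532568 -31.91798785 -16.00358757]
15 -36.0 36.0 -32.1
20 -29.2 29.0 -32.1
25 -28.9 27.6 -32.2
30 -28.5 25.3 -32.1
35 -28.1 22.5 -32.1
40 -27.9 19.7 -32.0
45 -27.1 14.9 -31.9
50 -26.8 10.3 -31.6
55 -26.5 3.1 -29.6
60 -26.3 -5.7 -21.1
65 -25.5 -22.7 -8.6
```

The half wheel is centred in the hand: it extends 63 mm from the TCP, as expected. I'll place it, then move to the tongs.

Run:
```python
from h import *
x,y=brd(-31,-45.5)
ctrl.servo_line([x,y,44],max_speed=150);ctrl.servo_line([x,y,29],max_speed=40)
print("down",np.round(ctrl.get_ft_force(),1));ctrl.gripper_to(0.95);ctrl.hold(0.2)
ctrl.servo_line([x,y,180],max_speed=150)
ctrl.reach([440,201.6,190],quat(np.radians(2.5-90)));print(ctrl.get_clock())
for n in("top","wrist"):
    c=camera_info(n);p,d=snapshot(n);cv2.imwrite(f"pics/t1{n}.png",p[:,:,::-1])
    P=cloud(d,c)
    m=(d>0)&(P[...,2]>40)&(P[...,2]<90)&(abs(P[...,0]-437)<60)&(abs(P[...,1]+85)<75)
    if m.sum()>50: print(n,P[m][:,2].max(),np.percentile(P[m][:,2],[5,50]))
    m=(P[...,2]>6)&(P[...,2]<24)&(d>0)&(abs(P[...,0]-430)<40)&(abs(P[...,1]-201)<100)
    Q=P[m]
    for y in range(115,290,12):
        t=Q[abs(Q[:,1]-y)<5]
        if len(t): print(y,len(t),t[:,0].min().round(1),t[:,0].max().round(1),t[:,2].max().round(1))
```

```text
down [-2.5  0.1  5.8]
31.1833
top 68.78000466553021 [55.35257007 61.23922846]
115 2 418.8 465.6 13.5
127 12 413.4 448.8 18.9
139 7 417.8 445.6 17.4
151 9 417.7 445.2 20.3
163 13 417.9 444.6 22.8
175 6 419.4 441.5 19.3
187 8 416.2 441.1 19.8
199 15 416.0 443.3 21.6
211 4 436.8 443.6 20.0
283 3 423.3 428.4 19.6
115 1 419.6 419.6 16.2
127 38 418.1 449.3 17.6
139 46 418.0 448.8 17.9
151 47 418.7 447.0 18.1
163 45 418.5 445.3 18.0
175 48 419.3 444.8 17.9
187 52 417.9 443.1 18.1
199 107 416.6 444.7 19.4
211 120 416.3 444.2 18.6
223 118 417.2 442.5 19.1
235 125 416.8 440.9 19.4
247 126 417.5 439.3 19.5
259 150 417.4 437.8 20.0
271 215 417.0 438.0 18.8
283 61 418.9 434.8 18.2
```

View pics/t1wrist.png

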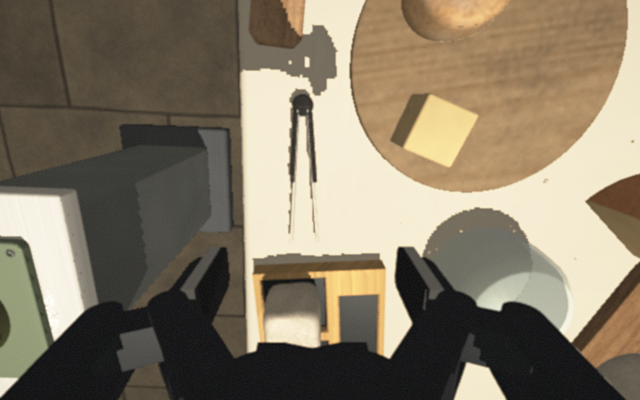

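View pics/t1top.png

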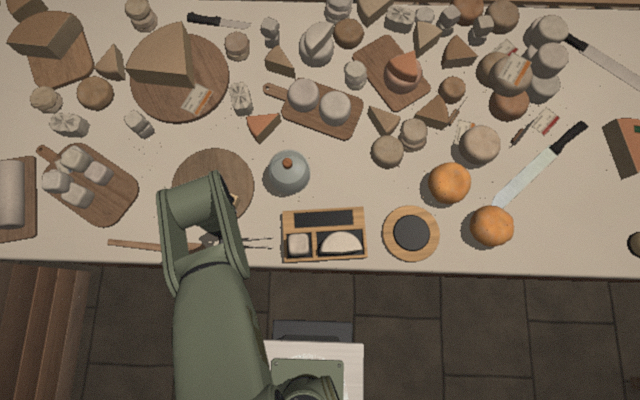

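The half wheel sits flat in the long recess and the goat in the square one. The tongs centre is (430.5,201.5) at yaw 2.5°. Next I pick the tongs.

Run:
```python
from h import *
pick(430.6,202,5,np.radians(2.5-90),50,op=0.7,up=150)
x,y=brd(46,0)
ctrl.reach([x,y,150],quat(BA-np.pi/2))
c=camera_info("wrist");pos=np.array(ctrl.get_position());q=R.from_quat(ctrl.get_tcp_rot());p,d=snapshot("wrist");P=cloud(d,c)
cv2.imwrite("pics/t2.png",p[:,:,::-1])
L_=q.inv().apply((P.reshape(-1,3)-pos)).reshape(P.shape)
m=(d>0)&(abs(L_[...,1])<25)&(L_[...,2]<15)&(L_[...,2]>-30)&(L_[...,0]>12)
t=L_[m]
for x in range(15,95,6):
    s=t[abs(t[:,0]-x)<3]
    if len(s): print(x,len(s),s[:,1].min().round(1),s[:,1].max().round(1),np.median(s[:,2]).round(1),s[:,2].max().round(1))
```

```text
grip 27.462382532091237 [431.  202.2   6. ]
lifted 27.653088116405083 [-0.1  0.6 -1. ] 34.5417
15 364 -20.1 20.0 -11.0 5.0
21 340 -13.3 12.3 -10.9 5.2
27 337 -12.7 12.2 -10.9 5.1
33 360 -12.6 11.6 -10.8 4.9
39 371 -12.0 11.5 -10.9 3.6
45 382 -11.8 10.9 -10.7 4.5
51 406 -11.2 10.2 -10.8 4.4
57 441 -10.6 10.1 -10.7 0.9
63 634 -10.5 9.5 -10.2 -7.2
69 747 -11.3 10.3 -9.9 -6.9
75 661 -11.2 9.7 -10.0 -7.1
81 160 -7.2 6.2 -9.5 -6.6
```

View pics/t2.png

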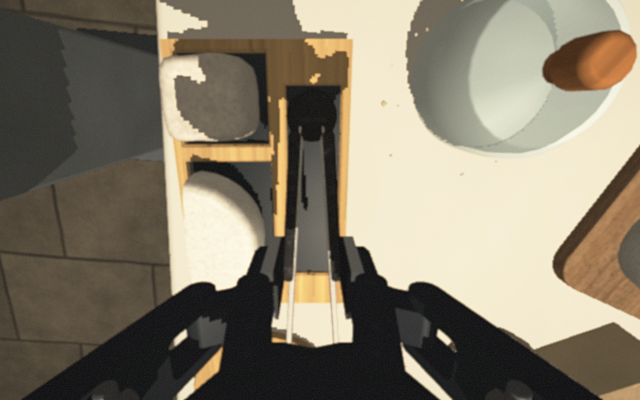

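The tongs are level and centred in the hand, with the hinge end at +82 mm. I'll place them.

Run:
```python
from h import *
x,y=brd(46,0)
ctrl.servo_line([x,y,40],max_speed=150);ctrl.servo_line([x,y,24],max_speed=40)
print("down",np.round(ctrl.get_ft_force(),1),ctrl.get_position());ctrl.gripper_to(0.58);ctrl.hold(0.2)
ctrl.servo_line([x,y,150],max_speed=150)
ctrl.reach([480,170,250],quat(np.pi));print(ctrl.get_clock())
r=measure("wrist",["cube_centre","tongs_centre","goat_centre","half_centre","dome_knob","tasting_board"],"t3.png")
```

```text
down [ 1.  0. -0.] [509.11100292 -32.81163062  23.81379092]
40.325
wrist cube_centre 0.72 2692 top z 69.0 rect [547.3 256.   49.8  47.9  70.4]
wrist tongs_centre 0.96 1886 top z 34.7 rect [511.5 -33.6  32.6 164.8   3.7]
wrist goat_centre 0.75 3299 top z 73.5 rect [425.8  38.5  59.   59.2   5.2]
wrist half_centre 0.68 5531 top z 62.2 rect [436.2 -85.9  60.6 120.6   1.2]
wrist dome_knob 0.88 7468 top z 85.2 rect [622.6  78.5  95.2  37.6  90. ]
wrist tasting_board 0.96 15382 top z 22.3 rect [463.6 -37.3 156.6 251.3   5.2]
```

View pics/t3.png

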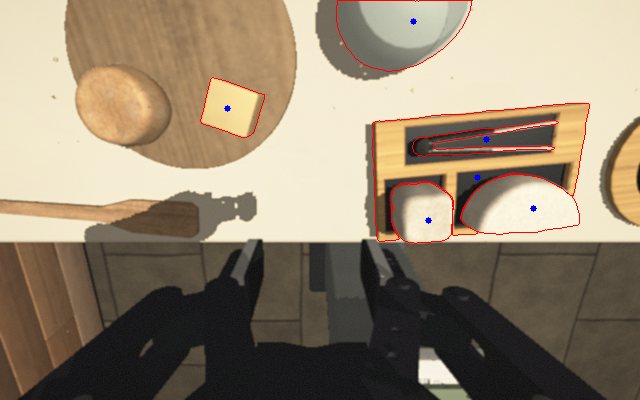

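All three are fully seated: tops at 34.7, 73.5 and 62.2 mm, against 35, 74 and 62 expected. Now the cube.

Run:
```python
from h import *
pick(547.5,256,33,np.radians(-19.7),40,op=1.0)
ctrl.reach([476,-240,220],quat(np.radians(-90)))
c=camera_info("wrist");p,d=snapshot("wrist");P=cloud(d,c);cv2.imwrite("pics/c1.png",p[:,:,::-1])
rs=spotter.regions_of("cloche_base","wrist")
print([r["confidence"] for r in rs][:2])
Q=P[(d>0)&(np.hypot(P[...,0]-476,P[...,1]+302)<105)]
for lo,hi in((8,15),(16.5,22)):
    t=Q[(Q[:,2]>lo)&(Q[:,2]<hi)][:,:2]
    print(lo,len(t),t.min(0),t.max(0),cv2.minEnclosingCircle(t.astype(np.float32)))
print(ctrl.get_clock())
```

```text
grip 48.80018995342511 [548.  256.2  33.8]
lifted 49.36863557066648 [ 1.1 -0.5 -0.7] 46.1167
[0.83]
8 5248 [ 388.57798513 -331.74121786] [ 562.65792444 -215.445769  ] ((475.6248474121094, -301.14349365234375), 87.25727844238281)
16.5 1335 [ 428.88147712 -276.70809528] [ 521.88540523 -248.373773  ] ((475.3834228515625, -275.09332275390625), 46.50265884399414)
48.0417
```

View pics/c1.png

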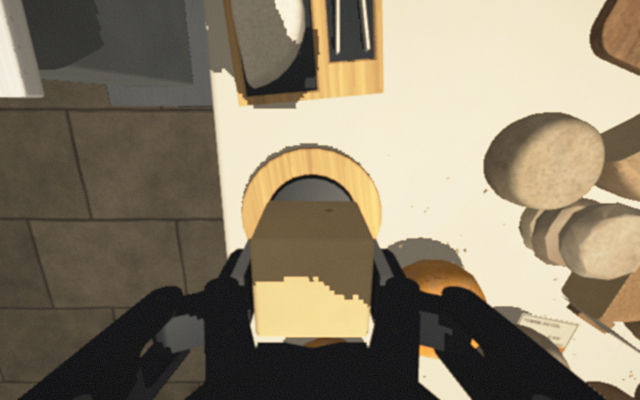

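The base centre is confirmed at about (475.8,-301.7), and the cube is held square. I'll place it.

Run:
```python
from h import *
x,y=475.8,-301.7
ctrl.reach([x,y,180],quat(-np.pi/2))
ctrl.servo_line([x,y,50],max_speed=150);ctrl.servo_line([x,y,34.5],max_speed=40)
print("down",np.round(ctrl.get_ft_force(),1),ctrl.get_position());ctrl.gripper_to(0.9);ctrl.hold(0.2)
ctrl.servo_line([x,y,180],max_speed=150)
ctrl.reach([430,-160,250],quat(np.pi));print(ctrl.get_clock())
c=camera_info("wrist");r=measure("wrist",["cube_centre","cloche_base"],"c2.png")
p,d=snapshot("wrist");P=cloud(d,c)
Q=P[(d>0)&(np.hypot(P[...,0]-476,P[...,1]+302)<105)]
for lo,hi in((8,15),(16.5,22),(64,75)):
    t=Q[(Q[:,2]>lo)&(Q[:,2]<hi)]
    print(lo,len(t),t.min(0),t.max(0),t.mean(0),cv2.minEnclosingCircle(t[:,:2].astype(np.float32)))
ctrl.reach([590,79,230],quat(np.pi))
c=camera_info("wrist");p,d=snapshot("wrist");P=cloud(d,c);cv2.imwrite("pics/d1.png",p[:,:,::-1])
Q=P[(d>0)&(np.hypot(P[...,0]-654,P[...,1]-79)<40)&(P[...,2]>117)]
print("knob",len(Q),Q.min(0),Q.max(0),cv2.minEnclosingCircle(Q[:,:2].astype(np.float32)))
Q=Q[Q[:,2]>121];print("knob",len(Q),Q.mean(0),cv2.minEnclosingCircle(Q[:,:2].astype(np.float32)))
print(ctrl.get_clock())
```

```text
down [-0.4  0.1  1.8] [ 475.55699045 -301.61914456   34.37780031]
53.25
wrist cube_centre 0.62 2818 top z 69.4 rect [ 475.6 -300.7   48.2   48.6   90. ]
wrist cloche_base 0.9 13581 top z 18.9 rect [ 475.3 -300.   164.1  163.4   81.8]
8 9611 [ 388.76147034 -388.98362295    8.03517996] [ 562.9947938  -214.89584806   14.99351505] [ 482.5022724  -299.55917584   11.53204103] ((475.86346435546875, -301.8418273925781), 87.5660171508789)
16.5 3549 [ 422.76576391 -355.18584434   16.50196193] [ 530.13020468 -247.89624229   21.79921705] [ 481.3122652  -291.54358643   18.52128824] ((475.7870178222656, -301.6014709472656), 54.47930908203125)
64 2224 [ 450.91125542 -324.98809357   64.09173187] [ 499.92627874 -276.37754711   70.70318587] [ 476.28896059 -299.70325045   68.40970608] ((475.5460510253906, -300.81890869140625), 33.61983871459961)
knob 1051 [639.91809991  63.49540327 117.04547671] [668.27618532  92.7762164  125.30420034] ((654.2494506835938, 78.03594970703125), 14.740897178649902)
knob 767 [654.42101355  78.14438469 122.46187322] ((654.358642578125, 78.08486938476562), 13.492921829223633)
54.6083
```

View pics/c2.png

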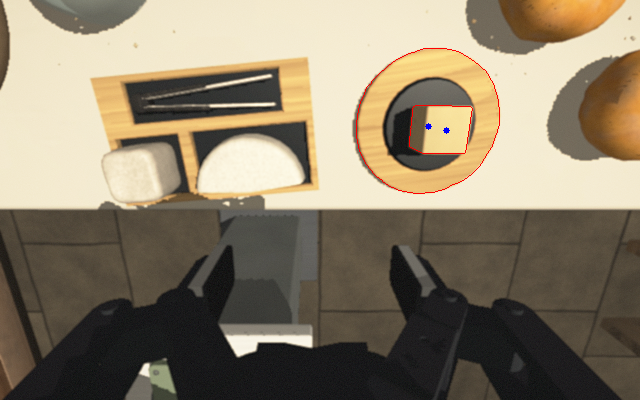

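View pics/d1.png

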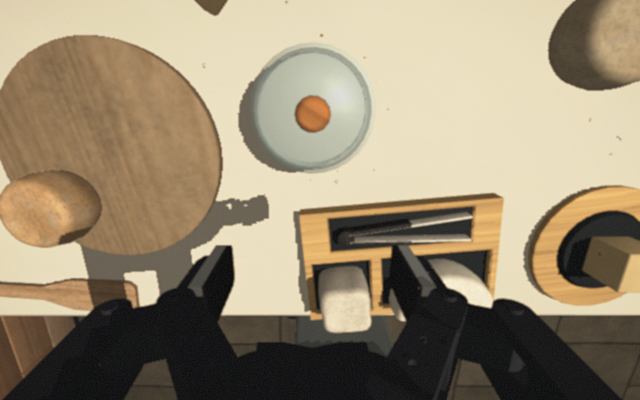

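The cube stands in the middle of the slate, with its top at 69 mm. The knob is at (654.3,78.1), with a fitted diameter of 29.5 mm. I'll lift the dome.

```bash
python3 - <<'E'
from h import *
pick(654.3,78.1,92,np.pi,80,op=0.75,up=235)
x,y=475.8,-301.7
ctrl.reach([x,y,235],quat(np.pi));ctrl.hold(0.5)
print(ctrl.get_position(),ctrl.get_gripper_width()*85,np.round(ctrl.get_ft_force(),1),np.round(ctrl.get_moment(),2),ctrl.get_clock())
for n in("wrist","top","scene"):
    p,d=snapshot(n);cv2.imwrite(f"pics/e1{n}.png",p[:,:,::-1]);np.save(f"pics/e1{n}.npy",cloud(d,camera_info(n)))
E
python3 - <<'E'
import cv2,numpy as np
a=cv2.imread("pics/e1scene.png");cv2.imwrite("pics/e1s.png",cv2.resize(a[100:330,280:560],None,fx=2.6,fy=2.6))
E
```

```text
grip 27.293003030700405 [654.7  77.7  93.1]
lifted 27.20493790356778 [-0.  -0.  -4.9] 57.8833
[ 475.9298884 -301.5564294  234.9919898] 26.79805009717529 [ 0.3  0.6 -4.6] [-0.   -0.01 -0.03] 59.9333
```

View pics/e1wrist.png

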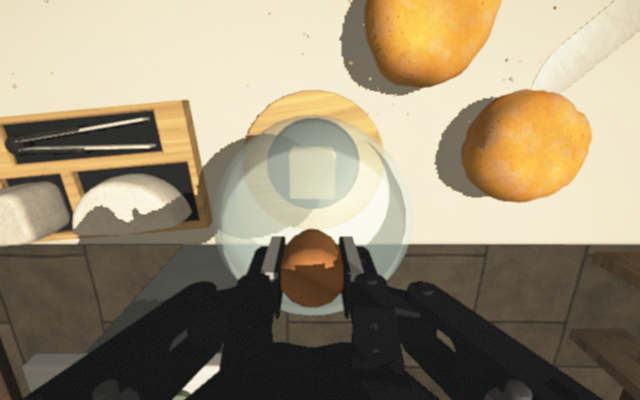

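View pics/e1s.png

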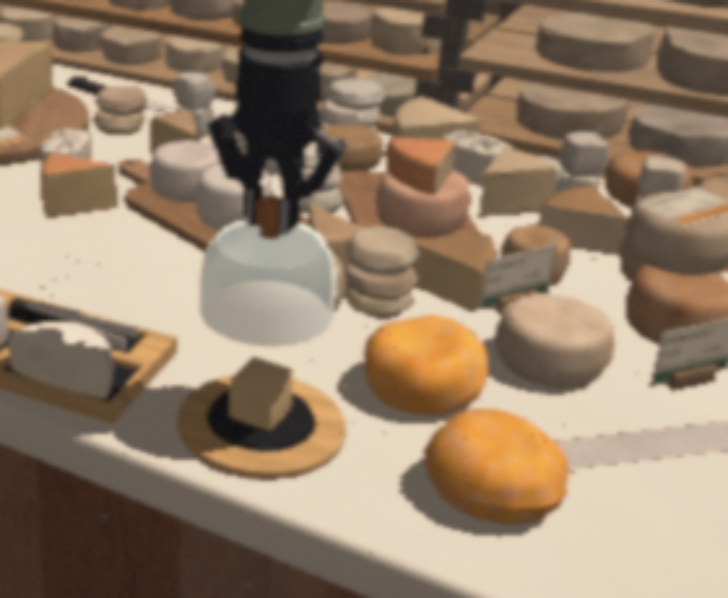

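The dome hangs level over the base with the cube below it. I'll check its in-hand centring before lowering.

Run:
```python
import numpy as np,cv2
P=np.load("pics/e1wrist.npy")
L=P-np.array([475.9,-301.6,235])
r=np.hypot(L[...,0],L[...,1])
k=L[(L[...,2]>10)&(L[...,2]<28)&(r<25)&(abs(L[...,1])<12)]
print("knob front",len(k),np.percentile(k[:,0],[50,90,99]) if len(k) else 0, k[:,2].min(),k[:,2].max())
for zz in range(-90,0,10):
    g=L[(abs(L[...,2]-zz)<5)&(r<80)]
    if len(g)>30:
        A=np.c_[2*g[:,:2],np.ones(len(g))];s=np.linalg.lstsq(A,(g[:,:2]**2).sum(1),rcond=None)[0]
        print(zz,len(g),s[:2],np.sqrt(s[2]+s[0]**2+s[1]**2))
P=np.load("pics/e1scene.npy");L=P-np.array([475.9,-301.6,235]);r=np.hypot(L[...,0],L[...,1])
for zz in range(-90,0,10):
    g=L[(abs(L[...,2]-zz)<5)&(r<80)]
    if len(g)>30:
        A=np.c_[2*g[:,:2],np.ones(len(g))];s=np.linalg.lstsq(A,(g[:,:2]**2).sum(1),rcond=None)[0]
        print("sc",zz,len(g),s[:2],np.sqrt(s[2]+s[0]**2+s[1]**2))
```

```text
knob front 1341 [12.23956127 14.36207062 14.78958214] 10.038524120311052 27.997719570550203
-80 42 [0.51378462 0.20678297] 64.81115120065118
-70 43 [-0.40031414  0.30489572] 65.69036588788866
-60 115 [-0.20733349  0.34401046] 65.44628650779191
-50 410 [-0.1057857   0.37921384] 64.53757634970495
-40 459 [2.94965504e-04 3.68391543e-01] 63.1932284498963
-30 2838 [-0.14052376  0.41369082] 60.100414630775745
-20 4258 [0.77577595 0.29329065] 53.13260673997973
-10 14701 [0.44342402 0.23406437] 37.62181112854699
sc -90 149 [-1.76216205 -0.07989731] 65.40232233836186
sc -80 179 [-1.87235633  0.16410223] 65.5491959903128
sc -70 177 [-2.94653672 -0.44447924] 64.48177430029742
sc -60 184 [-2.57793607 -0.2127508 ] 64.77523801166582
sc -50 203 [-2.32081953 -0.32488138] 64.05280206753972
sc -40 200 [-2.54768784 -0.22194159] 62.51251972306911
sc -30 259 [-3.17252982 -0.67785135] 58.80013008356915
sc -20 307 [-4.57452164 -0.76938257] 50.77757768149909
sc -10 439 [-6.41189824 -2.50961849] 33.25583233213164
```

Centred within 0.5 mm, with the axis vertical. I'll lower it slowly.

Run:
```python
from h import *
x,y=475.8,-301.9
ctrl.servo_line([x,y,125],max_speed=120)
for z in (114,108,106.5,105.5,105,104.5,104):
    ctrl.servo_line([x,y,z],max_speed=30);f=np.array(ctrl.get_ft_force());print(z,f.round(1),np.round(ctrl.get_position(),1))
    if f[2]>-1: break
ctrl.hold(0.3);print(np.round(ctrl.get_ft_force(),1),ctrl.get_clock())
```

```text
114 [ 0.2  0.7 -5.5] [ 475.7 -301.9  113.8]
108 [ 0.1  0.2 -4.5] [ 475.6 -301.8  107.7]
106.5 [ 0.5  0.  -4.4] [ 475.8 -301.9  106.4]
105.5 [-0.1  0.5 -5.3] [ 475.8 -301.9  105.5]
105 [ 0.2 -0.7 -3.8] [ 475.9 -302.   105.2]
104.5 [-1.7 -2.1  1.8] [ 475.8 -302.2  105.1]
[-2.7 -0.8  4.6] 63.3167
```

Contact came at 105.1 mm, as expected from the 93.1 mm pick height plus 12. I'll release, retreat and check.

Run:
```python
from h import *
x,y=475.8,-301.9
ctrl.gripper_to(0.75);ctrl.hold(0.3);ctrl.servo_line([x,y,220],max_speed=120)
ctrl.reach([420,-230,280],quat(np.pi));ctrl.hold(0.3)
c=camera_info("wrist");p,d=snapshot("wrist");P=cloud(d,c);cv2.imwrite("pics/f1.png",p[:,:,::-1])
Q=P[(d>0)&(np.hypot(P[...,0]-476,P[...,1]+302)<40)&(P[...,2]>129)]
print("knob",len(Q),Q.max(0),cv2.minEnclosingCircle(Q[:,:2].astype(np.float32)))
Lq=P-np.array([475.8,-301.8,0]);r=np.hypot(Lq[...,0],Lq[...,1])
for zz in (40,50,60,70,80):
    g=Lq[(abs(Lq[...,2]-zz)<5)&(r<72)&(r>40)]
    if len(g)>30:
        A=np.c_[2*g[:,:2],np.ones(len(g))];s=np.linalg.lstsq(A,(g[:,:2]**2).sum(1),rcond=None)[0]
        print(zz,len(g),s[:2].round(1),np.sqrt(s[2]+s[0]**2+s[1]**2).round(1))
ctrl.reach([380,200,300],quat(np.pi))
for n in("scene","top"):
    p,d=snapshot(n);cv2.imwrite(f"pics/f1{n}.png",p[:,:,::-1])
a=cv2.imread("pics/f1scene.png");cv2.imwrite("pics/f1s.png",cv2.resize(a[160:310,180:500],None,fx=2.5,fy=2.5))
print(ctrl.get_clock())
```

```text
knob 783 [ 489.47153762 -286.86075247  136.85297989] ((475.5022277832031, -301.5291748046875), 14.733478546142578)
50 90 [-0.4  0.5] 65.2
60 137 [-0.2  0.6] 63.9
70 570 [-0.3  0.5] 61.9
80 1372 [-0.3  0.3] 57.7
67.725
```

View pics/f1.png

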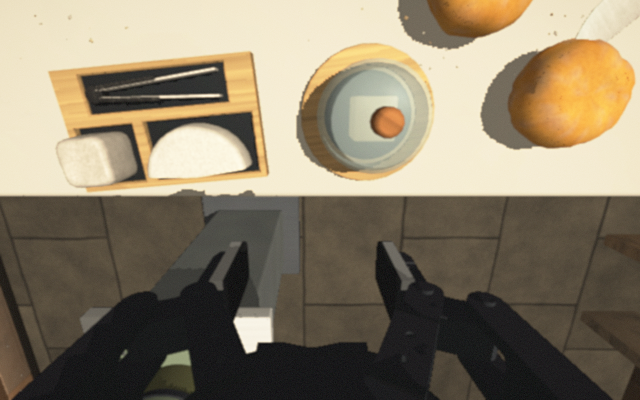

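View pics/f1s.png

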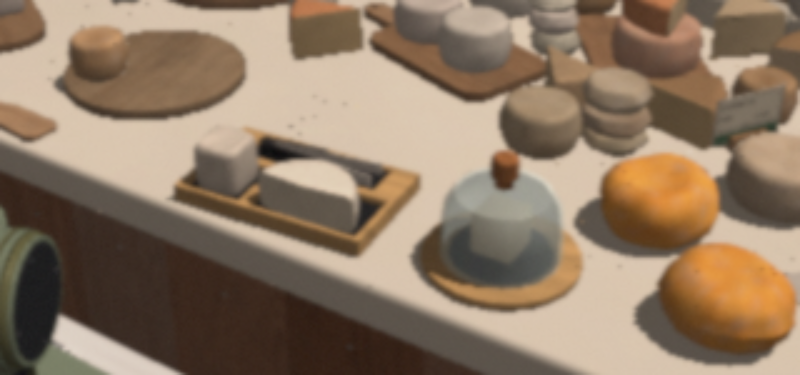

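View pics/f1top.png

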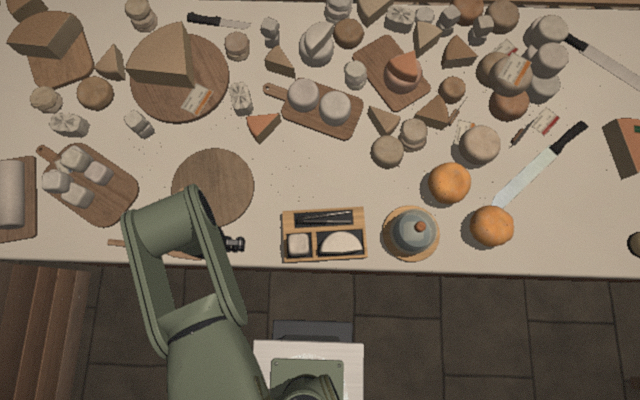

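The knob top rose from 125.3 to 136.9 mm (expected +12), and the knob and glass are within about 0.5 mm of the base centre. The dome is down and level, and the gripper is clear.

```bash
python3 -c "
from cell import ctrl
ctrl.finish_job();print(ctrl.get_clock())"
```

```text
the job is handed in; nothing more can be done
the job is handed in; nothing more can be done
```

I carried out the whole task in the order you gave and handed it in, with the clock at about 68 s of the 122 s allowed. No verdict is reported, so what follows rests on my own checks.

- **Goat brick, half wheel and tongs:** all three are seated in their recesses. Their tops measured 73.5, 62.2 and 34.7 mm, against 74, 62 and 35 expected. The half wheel measured about 4° off the board's axis, because its cut face is slightly kinked, but it lies flat within its recess.
- **Cube:** it stands in the middle of the cloche base, within about 1 mm of centre.
- **Dome:** it is fully down and level over the cube. The knob rose 11.6 mm from where it stood on the counter, against 12 expected, and the glass is centred to about 0.5 mm.
- **Left alone:** in the last pictures the tomme and the orange cheeses are where they were. I checked that by eye only and did not re-measure them.

Two readings disagreed with the rest:
- The camera depth read about 2 mm high at the knob top, both before and after the move.
- The scene camera put the hanging dome about 2 mm off in x. The wrist camera and the final check both showed it centred, so I went with those.

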